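# Free and hold back the drum-drive tensioner

### The job

On the grey drive unit, use the orange palm mallet to drive the red-headed lock pin all the way down, then stand the mallet back upright on the concrete. With the gripper itself, push the yellow tensioner arm back by its black stud, away from the drum, well past its ratchet click and finish the program while still holding it there against its spring, so a colleague can turn the drum. Do not press the pin with the fingers, and leave the cap, rod, ferrule and knob where they lie.

Things in the scene. Friction and masses are not known exactly. Their poses are not given: they have to be found in the camera images.
- drive_base: Fixed grey drive unit: plate 180 x 200 x 12 mm (x, y, z), origin at the centre of its underside. In its frame, mm: arm pivot (30, 15); drum (-20.5, -45), radius 34, top 46 high; lock pin (30, 60); push stud (30, -110) at rest; pawl block (-31.5, 76.5), 36 high. Only the pin head and the stud stand over 50 mm. Yaw within 0.35 rad.
- lock_pin (a joint): How far the lock pin is driven down, m: 0 up (head top 62 mm above the bench), 0.018 fully down on its stop (head top 44 mm); starts at 0 to 0.003. A tight spring pin: 9 to 10 N moves it, by blows or a steady push, and it stays where left. While up, its collar blocks the tensioner arm.
- pin_top (a point): Centre of the top face of the lock pin's red round head, 20 mm diameter, 8 mm thick, on the drive unit; moves down with the pin.
- tensioner (a joint): Angle of the yellow arm, rad: 0 at rest (along -y of the drive unit, idler on the drum), growing counterclockwise seen from above (stud towards +x of the unit). Under 0.1 while the pin is up. Tooth meets the sprung pawl at 0.2, click at 0.30, clear from 0.38, hard stop 0.62. Spring: 6 N at 0 to 9 N at 0.6 at the stud, 4 N less just after the click; let go, the arm swings back (no latch).
- pivot (a point): Axis of the tensioner arm's vertical pivot, at the top of the pivot (46 mm above the bench). The stud's axis is 125 mm from it.
- stud_top (a point): Centre of the top of the push stud: upright black rubber post, 18 mm diameter with a red band, on the end of the yellow arm, reaching from 32 to 95 mm above the bench. Moves with the arm.
- mallet: Palm mallet, about 0.3 kg, standing on its striking face: round orange head 44 mm diameter, 30 mm high, below an upright square wooden grip 24 x 24 mm, from 30 to 100 mm above its foot. Origin at the centre of the striking face, z up along the grip; the grip's flats face its x and y axes.
- sensor_cap: Bystander: matte green sensor cap, 48 mm diameter, 28 mm high; origin at the centre of its underside.
- earth_rod: Bystander: copper earth rod stub, 16 mm diameter, 80 mm long, lying along its x axis; origin at its underside as placed.
- ferrule: Bystander: white nylon ferrule, a ring 28 mm outside, 16 mm inside, 24 mm high; origin at the centre of its underside.
- chrome_knob: Bystander: chrome knob, 36 mm diameter, 34 mm high; origin at the centre of its underside.

How it is judged (in metres and radians):
On the way, in this order (a step that is already met when the one before it is completed fails the run):
1. the lock pin is driven down, with the mallet lifted off the bench (value of joint lock_pin above 0.015 m and height (world z) of mallet above 0.03 m), for 0.1 s.
2. the mallet stands upright on the concrete again, let go (height (world z) of mallet below 0.005 m and angle between mallet's own z axis and vertical below 0.12 rad and contact force between anything else and mallet above 0.5 N and contact force between each of the arm, the fingers and mallet below 0.2 N and value of joint lock_pin above 0.015 m), for 0.2 s.
3. the gripper pushes the arm past its click (value of joint tensioner above 0.38 rad and contact force between the fingers and tensioner above 2.5 N), for 0.2 s.
At the end, for the whole second after the job is handed in: The lock pin is at least 15 mm down; the mallet stands upright (within 0.12 rad) on the concrete, untouched; the tensioner arm is past 0.38 rad and still, held there by the fingers with more than 2.5 N (all of step 2 and all of step 3 and contact force between mallet and tensioner below 0.2 N and velocity of joint tensioner between -0.1 and 0.1 rad/s); the arm keeps its last pose, push and grip.
It fails at once if the fingers press the lock pin (contact force between the fingers and lock_pin above 1 N).
It fails at once if a bystander is moved more than 25 mm (distance of any of sensor_cap, earth_rod, ferrule, chrome_knob from where it was at the start of the episode above 0.025 m).
It also fails if it takes over 51 s, if anything falls off the work surface, if the arm or the gripper's body presses on something with over 40 N, if the wrist force passes 120 N, or if a joint passes its speed limit or range.

### The arm

A 6-joint arm with a two-finger parallel gripper is mounted at the origin on the work surface. World frame = base frame: x ahead of the robot, y to its left, z up, the work surface at z = 0. Lengths are in mm, angles in rad, forces in N, time in s.
With the tool pointing down it reaches from about 400 to 825 mm from the base axis. Payload 7 kg.
Tool frame: the origin (TCP) lies at the very end of the fingers, on their centre line; the grasp point (between the pads) lies 19 mm behind it; z points along the fingers, y is the line along which they close (so a half turn about z gives the same grasp; the last joint's range is limited). The gripper opens to 85 mm and grips with 20 to 120 N. Pads are 22 mm wide; open, the fingers measure 114 mm over their backs; the gripper's body (76 mm by 85 mm) begins 54 mm behind the grasp point. The pads swing forward as they close: fully open they stand 13 mm farther back than shut.
Start: joints at [1.506, 0.359, 0.012, 0, -1.224, -0.288], TCP at [233.238, 633.4, 231.302] pointing down, gripper open.
Joint ranges: [-3.07, 3.07], [-1.43, 2.12], [-1.02, 1.25], [-3.03, 1.67], [-3.05, -0], [-3.03, 3.03]. Speed limits (rad/s): [2.39, 2.39, 3.01, 3.14, 3.14, 3.14].

### API

Orientations are given as a rotation vector (axis times angle).
In Python, from cell import r, optics, probe_bus gives the robot as it stands (r), with the cameras (optics) and the readings (probe_bus).
- The arm moves only by the tool jog_arm, called after "Request:" in YAML: its name, and indented under it one key for each argument. Schema: {"type":"object","properties":{"deltas":{"type":"string"},"jaw":{"type":"number"},"force":{"type":"number"},"only":{"type":"string"},"quiet":{"type":"boolean"},"lines":{"type":"string"}},"required":["deltas"],"additionalProperties":false}. deltas is a string of 1 to 10 rows, parted by a bar, with the numbers parted by spaces; each row has 6 numbers: dx, dy, dz in shares of the most that a row can go, 1 being 62.5 mm, then a rotation vector rx, ry, rz in normalised numbers (1 is pi/2 rad); each row shifts and turns the commanded pose from where the row before left it, along the tool's axes as they then stand; what a row does not reach is not made up. A row lasts 1/8 s, in which the tool goes at most 62.5 mm and 0.188 rad, less where a joint would pass 70% of its speed; a pose out of reach is approached as far as the arm can. jaw is the finger opening in mm, set as the call begins (left out keeps the last). The fingers move at their own pace and stop on an object; force is the grip in N (left out, the last holds). Time passes only in rows, so rows that do not move let the fingers close. The tool returns the time, the measured TCP pose, the force, the opening and the grip force at its end. only (a regular expression) keeps the lines of the reply that match it, lines (a string "A,B") keeps lines A to B, and quiet returns only ok. Shift and turn numbers lie between -1 and 1, and a call with a number outside is refused. Input that does not fit is refused with a message, and nothing moves.
- probe_bus.sense(): the state, without advancing time (a new reading comes with each control period).
- optics.grab_frame(name): name is "side" or "top"; returns a dict with "image" (400x640x3 uint8, blue, green, red), "K" (3x3 intrinsics, pixels), "R" (3x3) and "t" (3): a world point X has camera coordinates R X + t. Camera axes: x right, y down, z forward; pixel columns grow to the right and rows downward; lengths in mm; the calibration is good to about 2 mm. A picture is of the moment at which its call begins. There is no depth.
- r.finish_job(): hands the job in; it is judged then, once.
The state is a dict: "time_s": time; "qpos": joint angles; "joint_vel": joint speeds; "joint_efforts": joint torques, N m; "tcp_pos": TCP position; "tcp_rot": TCP orientation; "ft_force": force on the tool from outside, world axes, zero at the start; "torque": the same for the moment, N m; "width": finger opening in mm; "gripper_force": force on a finger pad.
Only numpy, scipy, OpenCV 4.12 (cv2) and the standard library are available. Lean on these libraries where they do the work, as an engineer would, in place of code of your own. Each camera call takes 0.05 s, during which the arm holds its last target. There are 200 camera calls.

## Working session

There is one attempt and no reset: what is moved stays moved. The work goes in short steps, Python scripts to look and compute and a tool call to move; the robot and the scene stay as the last step left them, time stands still between calls to the robot, and variables do not carry over. Pictures are saved under pics/ and viewed, at most 10 in all, crops included, and the job is handed in when it is done.

```bash
ls; mkdir -p pics
```

Run:
```python
from cell import r, optics, probe_bus
import cv2,numpy as np
s=probe_bus.sense();print({k:np.round(v,3).tolist() for k,v in s.items()})
for n in("side","top"):
    f=optics.grab_frame(n);cv2.imwrite(f"pics/{n}0.png",f["image"]);np.savez(f"{n}.npz",K=f["K"],R=f["R"],t=f["t"]);print(n,f["K"].tolist(),np.round(f["R"],4).tolist(),f["t"])
```

```text
cell.py
pics
{'time_s': 0.0, 'qpos': [1.506, 0.359, 0.011, -0.0, -1.224, -0.288], 'joint_vel': [-0.0, 0.001, 0.001, -0.0, -0.001, -0.0], 'joint_efforts': [0.0, -58.333, 29.343, 6.937, -0.006, 0.0], 'tcp_pos': [233.106, 632.979, 230.382], 'tcp_rot': [3.091, -0.551, -0.0], 'ft_force': [1.254, 0.689, -0.153], 'torque': [-0.042, -0.013, 0.071], 'gripper_force': 0.0, 'width': 85.238}
side [[385.2865515320151, 0.0, 317.83044166120897], [0.0, 385.2865515320151, 198.17019059078055], [0.0, 0.0, 1.0]] [[-0.7926, -0.6094, 0.0209], [-0.363, 0.4441, -0.8191], [0.4899, -0.6568, -0.5733]] [418.53126182 236.20333353 651.02891594]
top [[443.4416831312362, 0.0, 316.8924154548125], [0.0, 443.4416831312362, 196.8634374751614], [0.0, 0.0, 1.0]] [[-0.0826, -0.9966, -0.0038], [-0.9754, 0.0816, -0.205], [0.2046, -0.0132, -0.9788]] [  71.6576679   537.91324594 1073.99708482]
```

View pics/side0.png

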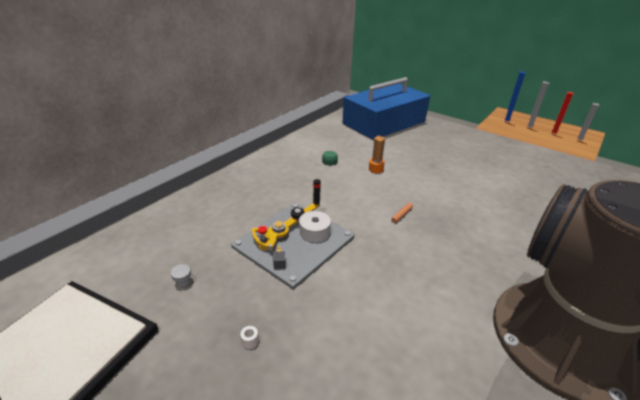

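View pics/top0.png

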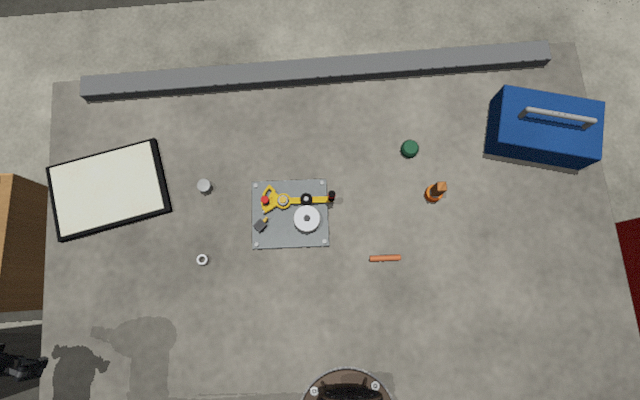

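The side view shows the mallet at about (377,155), the red pin at (262,230) and the stud at (317,190). In the top view they are at (435,191), (265,200) and (331,196). Next I'll enlarge crops of these areas.

Run:
```python
import cv2,numpy as np
S=cv2.imread("pics/side0.png");T=cv2.imread("pics/top0.png")
def c(I,u,v,w,h,k):return cv2.resize(I[v:v+h,u:u+w],None,fx=k,fy=k,interpolation=cv2.INTER_CUBIC)
# row1: unit side (230..355,170..290) ; row2 etc
a=c(S,228,174,130,70,3);a2=c(T,245,174,100,80,4)
b=c(S,362,130,30,50,6);d=c(T,415,174,40,35,6)
out=np.zeros((600,800,3),np.uint8)
def put(im,x,y):
    h,w=im.shape[:2];out[y:y+h,x:x+w]=im[:600-y,:800-x]
put(a,0,0);put(a2,400,0);put(b,0,300-80);put(d,400,330)
cv2.imwrite("pics/crops.png",out)
```

```text
(no output)
```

View pics/crops.png

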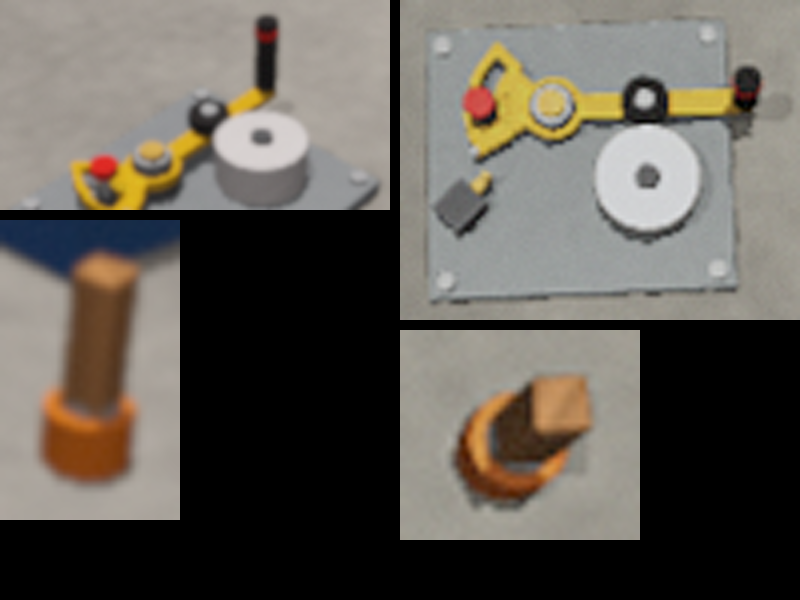

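Create h.py:
```python
import numpy as np,cv2
from scipy.spatial.transform import Rotation as Ro
C={n:np.load(f"{n}.npz") for n in("side","top")}
def P(n):c=C[n];return c["K"]@np.c_[c["R"],c["t"]]
def tri(ps,pt):
    X=cv2.triangulatePoints(P("side"),P("top"),np.float64(ps).reshape(2,1),np.float64(pt).reshape(2,1));return (X[:3]/X[3]).ravel()
def onz(n,p,z):
    c=C[n];d=c["R"].T@np.linalg.solve(c["K"],[*p,1.]);o=-c["R"].T@c["t"];return o+d*(z-o[2])/d[2]
def proj(n,X):p=P(n)@np.r_[X,1];return p[:2]/p[2]
def sc(x,y,ox,oy,k,u,v):return ((x-ox+.5)/k-.5+u,(y-oy+.5)/k-.5+v)
```

Run:
```python
from h import *
side=lambda x,y:sc(x,y,0,0,3,228,174);top=lambda x,y:sc(x,y,400,0,4,245,174)
ms=lambda x,y:sc(x,y,0,220,6,362,130);mt=lambda x,y:sc(x,y,400,330,6,415,174)
D={"pin":(side(104,164),top(480,101),62),"stud":(side(267,19),top(748,75),95),"pivot":(side(152,149),top(551,103),46),"drum":(side(262,136),top(648,177),46),"grip":(ms(107,269),mt(562,404),100)}
for k,(a,b,z) in D.items():print(k,tri(a,b).round(1),onz("side",a,z).round(1),onz("top",b,z).round(1))
print("headbase side",onz("side",ms(87,456),0).round(1))
# yaw: bolts on plate (z~14)
B=[onz("top",top(*p),14) for p in((442,46),(708,34),(446,281),(718,268))];print(np.round(B,1))
f=lambda a,b:np.degrees(np.arctan2(*(b-a)[[1,0]])) 
print(f(B[0],B[1]),f(B[2],B[3]),f(B[0],B[2]),f(B[1],B[3]))
G=[onz("top",mt(*p),100) for p in((537,378),(585,376),(590,425),(532,432))];print("grip corners\n",np.round(G,1),np.mean(G,0))
print([f(G[i],G[(i+1)%4])for i in range(4)])
G=[onz("side",ms(*p),100) for p in((76,268),(97,252),(138,264),(110,286))];print("gripS\n",np.round(G,1),np.mean(G,0))
print([f(G[i],G[(i+1)%4])for i in range(4)])
# expected unit bolts unknown; unit fit from pivot/drum/pin/stud
m=np.array([[30,60],[30,-110],[30,15],[-20.5,-45]]);w=np.array([(onz("side",a,z)+onz("top",b,z))[:2]/2 for a,b,z in list(D.values())[:4]])
mc=m-m.mean(0);wc=w-w.mean(0);yaw=np.arctan2((mc[:,0]*wc[:,1]-mc[:,1]*wc[:,0]).sum(),(mc*wc).sum())
R=np.array([[np.cos(yaw),-np.sin(yaw)],[np.sin(yaw),np.cos(yaw)]]);o=w.mean(0)-R@m.mean(0)
print("yaw",yaw,"o",o,"res",(m@R.T+o-w).round(1)); print((m@R.T+o).round(1))
```

```text
pin [547.9 159.9  57.4] [544.4 164.   62. ] [546.6 159.2  62. ]
stud [542.2 -10.1  92.8] [539.6  -7.5  95. ] [542.1  -9.8  95. ]
pivot [545.5 115.8  44.2] [544.2 117.5  46. ] [544.9 115.5  46. ]
drum [492.1  57.4  46.6] [493.1  57.   46. ] [491.8  57.2  46. ]
grip [ 535.5 -280.5   98.2] [ 534.4 -276.9  100. ] [ 534.6 -280.1  100. ]
headbase side [ 535.3 -282.     0. ]
[[596.3 187.3  14. ]
 [589.7  10.3  14. ]
 [440.  193.2  14. ]
 [433.8  17.1  14. ]]
-92.13507845584965 -92.02383151557834 177.84597434661353 177.51431261297495
grip corners
 [[ 546.3 -271.4  100. ]
 [ 545.5 -291.2  100. ]
 [ 524.9 -290.3  100. ]
 [ 524.  -266.3  100. ]] [ 535.18620945 -279.79350806  100.        ]
[np.float64(-92.34055441856933), np.float64(177.5332210851705), np.float64(92.22278152084169), np.float64(-13.020315425170923)]
gripS
 [[ 545.6 -268.7  100. ]
 [ 546.7 -289.2  100. ]
 [ 526.1 -290.4  100. ]
 [ 524.7 -262.9  100. ]] [ 535.80834026 -277.80522092  100.        ]
[np.float64(-86.959413902234), np.float64(-176.65556939793635), np.float64(92.91858498848957), np.float64(-15.648484562504114)]
yaw -0.02568320142789152 o [513.9682832  102.07755391] res [[ 0.  -0.3]
 [ 0.3 -0. ]
 [-0.2 -0.2]
 [-0.1  0.5]]
[[545.5 161.3]
 [541.1  -8.7]
 [544.3 116.3]
 [492.3  57.6]]
```

Units first: shifts go in shares of 62.5 mm and turns go in shares of pi/2 rad. So 48 mm is 0.768, 38 mm is 0.608, -0.1765 rad / 1.5708 = -0.1124.

Request:
jog_arm:
  deltas: "0 0 0 0 0 -0.1124 | 0 0 0 0 0 -0.1124 | 0.608 0.768 0 0 0 0 | 0.608 0.768 0 0 0 0 | 0.608 0.768 0 0 0 0 | 0.608 0.768 0 0 0 0 | 0.608 0.768 0 0 0 0 | 0.608 0.768 0 0 0 0 | 0.608 0.768 0 0 0 0 | 0.608 0.768 0 0 0 0"
  jaw: 60

```text
time_s: 1.35
tcp_pos: [538.1, 247.7, 231.2]
tcp_rot: [3.142, 0.001, -0.0]
ft_force: [0.9, 0.4, 0.4]
width: 59.8
gripper_force: 0.0
```

Request:
jog_arm:
  deltas: "0 0.928 0.08 0 0 0 | 0 0.928 0.08 0 0 0 | 0 0.928 0.08 0 0 0 | 0 0.928 0.08 0 0 0 | 0 0.928 0.08 0 0 0 | 0 0.928 0.08 0 0 0 | 0 0.928 0.08 0 0 0 | 0 0.928 0.08 0 0 0 | 0 0.928 0.08 0 0 0 | 0 0 0 0 0 0"

```text
time_s: 2.6
tcp_pos: [536.2, -275.9, 184.8]
tcp_rot: [-3.141, 0.007, 0.004]
ft_force: [-0.6, 0.4, -1.0]
width: 60.7
gripper_force: 0.0
```

Converted, 30 mm is 0.48, 20 mm is 0.32.

Request:
jog_arm:
  deltas: "-0.016 0.064 0.32 0 0 0 | 0 0 0.48 0 0 0 | 0 0 0.48 0 0 0 | 0 0 0.48 0 0 0 | 0 0 0.256 0 0 0 | 0 0 0 0 0 0"
  jaw: 60

```text
time_s: 3.35
tcp_pos: [535.9, -276.0, 59.4]
tcp_rot: [-3.141, -0.001, 0.003]
ft_force: [-0.1, -0.4, 1.1]
width: 59.9
gripper_force: 0.0
```

Run:
```python
from cell import r, optics, probe_bus
import cv2,numpy as np
a=optics.grab_frame("side")["image"][90:210,320:440];b=optics.grab_frame("top")["image"][130:250,375:495]
cv2.imwrite("pics/g1.png",cv2.resize(np.hstack([a,b]),None,fx=3,fy=3,interpolation=cv2.INTER_CUBIC))
```

```text
(no output)
```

View pics/g1.png

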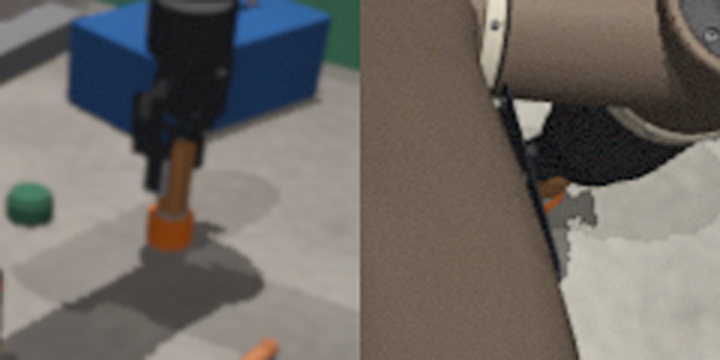

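The side view shows the grip at crop pixel (178,170), between the fingers and clear of both, and the head is still standing. I'll close the gripper.

Converted, 3.5 mm is 0.056.

Request:
jog_arm:
  deltas: "0 0.056 0 0 0 0 | 0 0 0 0 0 0 | 0 0 0 0 0 0 | 0 0 0 0 0 0 | 0 0 0 0 0 0 | 0 0 0 0 0 0 | 0 0 0 0 0 0 | 0 0 0 0 0 0"
  jaw: 15
  force: 70

```text
time_s: 4.45
tcp_pos: [537.0, -280.2, 61.3]
tcp_rot: [3.141, 0.001, 0.002]
ft_force: [-1.7, 2.4, 6.5]
width: 23.3
gripper_force: 68.1
```

Converted, -50 mm is -0.8, -45 mm is -0.72.

Request:
jog_arm:
  deltas: "0 0 -0.24 0 0 0 | 0 0 -0.56 0 0 0 | 0 0 -0.64 0 0 0 | 0 0 -0.64 0 0 0 | 0 -0.32 0 0 0 0 | 0 -0.72 0 0 0 0 | 0 -0.8 0 0 0 0 | 0 -0.8 0 0 0 0 | 0 -0.8 0 0 0 0 | 0 -0.8 0 0 0 0"

```text
time_s: 5.7
tcp_pos: [535.1, -13.2, 189.7]
tcp_rot: [-3.142, -0.0, 0.002]
ft_force: [1.6, 0.1, -2.1]
width: 23.3
gripper_force: 68.8
```

Request:
jog_arm:
  deltas: "0.016 -0.72 0 0 0 0 | 0.016 -0.72 0 0 0 0 | 0.016 -0.64 0 0 0 0 | 0.016 -0.48 0 0 0 0 | 0.016 -0.24 0 0 0 0 | 0 0 0 0 0 0 | 0 0 0 0 0 0"

```text
time_s: 6.58
tcp_pos: [540.8, 159.3, 189.9]
tcp_rot: [3.141, -0.0, -0.001]
ft_force: [0.3, -1.5, -4.1]
width: 23.3
gripper_force: 68.9
```

Run:
```python
from cell import r, optics, probe_bus
import cv2,numpy as np
s=probe_bus.sense();print(s["tcp_pos"],s["width"],s["ft_force"])
a=optics.grab_frame("side")["image"][130:290,200:360];b=optics.grab_frame("top")["image"][130:290,200:360]
cv2.imwrite("pics/g2.png",cv2.resize(np.hstack([a,b]),None,fx=2.5,fy=2.5,interpolation=cv2.INTER_CUBIC))
```

```text
[540.82883748 159.29262575 189.94930725] 23.258639846130087 [ 0.30654121 -1.50712502 -4.12119335]
```

View pics/g2.png

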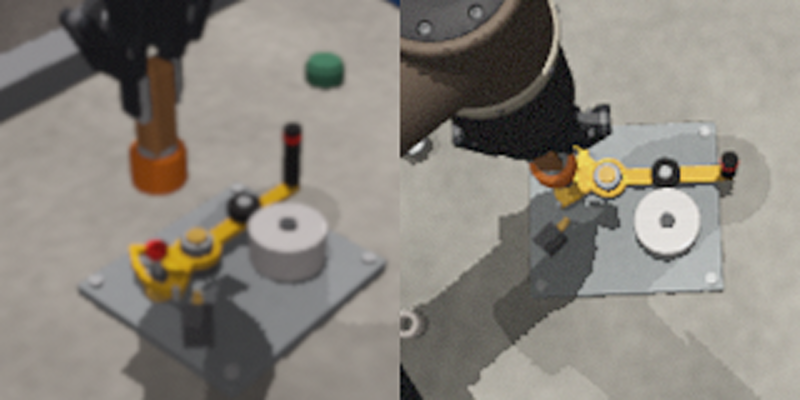

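The side view shows the mallet held upright above the pin. The head's underside is at about crop pixel (158,188) and the pin at (155,248). I'll lower it.

Converted, 20 mm is 0.32, 17 mm is 0.272.

Request:
jog_arm:
  deltas: "0.08 -0.032 0.24 0 0 0 | 0 0 0.32 0 0 0 | 0 0 0.272 0 0 0 | 0 0 0.08 0 0 0 | 0 0 0 0 0 0"

```text
time_s: 7.3
tcp_pos: [546.4, 161.6, 132.8]
tcp_rot: [3.141, -0.0, -0.001]
ft_force: [-0.7, 0.1, -3.3]
width: 23.8
gripper_force: 68.8
```

Request:
jog_arm:
  deltas: "0 0 0.064 0 0 0 | 0 0 0.064 0 0 0 | 0 0 0.064 0 0 0 | 0 0 0 0 0 0"

```text
time_s: 7.8
tcp_pos: [546.3, 162.0, 121.3]
tcp_rot: [-3.142, -0.001, -0.0]
ft_force: [0.3, -0.5, -3.5]
width: 23.2
gripper_force: 69.1
```

Foot is at about 61. I'll keep going slowly towards the stop and watch the force.

Converted, 4 mm is 0.064.

Request:
jog_arm:
  deltas: "0 0 0.064 0 0 0 | 0 0 0.064 0 0 0 | 0 0 0 0 0 0"

```text
time_s: 8.18
tcp_pos: [546.5, 162.1, 113.7]
tcp_rot: [-3.141, -0.001, -0.001]
ft_force: [-1.7, 0.6, 2.5]
width: 23.2
gripper_force: 69.6
```

Request:
jog_arm:
  deltas: "0 0 0.064 0 0 0 | 0 0 0.048 0 0 0 | 0 0 0 0 0 0"

```text
time_s: 8.55
tcp_pos: [546.5, 162.1, 106.6]
tcp_rot: [-3.141, -0.001, -0.001]
ft_force: [-1.3, 0.0, 2.2]
width: 23.0
gripper_force: 69.7
```

Request:
jog_arm:
  deltas: "0 0 0.032 0 0 0 | 0 0 0 0 0 0"

```text
time_s: 8.8
tcp_pos: [546.6, 162.1, 105.1]
tcp_rot: [-3.141, -0.001, -0.001]
ft_force: [-3.4, -0.7, 7.1]
width: 23.2
gripper_force: 70.2
```

Converted, 2 mm is 0.032.

Request:
jog_arm:
  deltas: "0 0 0.032 0 0 0 | 0 0 0 0 0 0"

```text
time_s: 9.05
tcp_pos: [547.5, 162.3, 104.9]
tcp_rot: [-3.141, -0.002, -0.005]
ft_force: [-6.4, -2.1, 19.2]
width: 23.4
gripper_force: 69.3
```

Request:
jog_arm:
  deltas: "0 0 0.032 0 0 0 | 0 0 0 0 0 0"

```text
time_s: 9.3
tcp_pos: [548.2, 162.5, 104.7]
tcp_rot: [-3.141, -0.003, -0.008]
ft_force: [-10.7, -2.9, 32.1]
width: 23.3
gripper_force: 71.0
```

The force climbs steeply with the TCP at about 105, which puts the foot at about 44, so the pin is on its stop. I'll lift and go back.

Converted, 50 mm is 0.8, 45 mm is 0.72.

Request:
jog_arm:
  deltas: "0 0 -0.24 0 0 0 | 0 0 -0.56 0 0 0 | 0 0 -0.64 0 0 0 | -0.032 0.32 0 0 0 0 | -0.032 0.72 0 0 0 0 | -0.032 0.8 0 0 0 0 | -0.032 0.8 0 0 0 0 | -0.016 0.8 0 0 0 0 | 0 0.8 0 0 0 0 | 0 0.8 0 0 0 0"

```text
time_s: 10.55
tcp_pos: [536.1, -154.9, 189.0]
tcp_rot: [-3.141, 0.0, 0.003]
ft_force: [0.9, 1.1, -2.8]
width: 23.3
gripper_force: 69.3
```

Request:
jog_arm:
  deltas: "0 0.72 0 0 0 0 | 0 0.64 0.16 0 0 0 | 0 0.48 0.32 0 0 0 | 0 0.16 0.32 0 0 0 | 0 0 0.32 0 0 0 | 0 0 0.32 0 0 0 | 0 0 0.24 0 0 0 | 0 0 0 0 0 0"

```text
time_s: 11.55
tcp_pos: [536.0, -277.9, 83.5]
tcp_rot: [-3.141, 0.0, 0.005]
ft_force: [0.4, -0.6, -2.6]
width: 23.2
gripper_force: 69.3
```

Converted, 8 mm is 0.128, 6 mm is 0.096.

Request:
jog_arm:
  deltas: "0 0 0.128 0 0 0 | 0 0 0.096 0 0 0 | 0 0 0.064 0 0 0 | 0 0 0.032 0 0 0 | 0 0 0 0 0 0"

```text
time_s: 12.18
tcp_pos: [537.4, -278.0, 65.3]
tcp_rot: [3.142, 0.0, -0.0]
ft_force: [-0.4, -0.6, -3.1]
width: 23.2
gripper_force: 69.5
```

Request:
jog_arm:
  deltas: "0 0 0.032 0 0 0 | 0 0 0 0 0 0"

```text
time_s: 12.42
tcp_pos: [537.4, -278.0, 63.3]
tcp_rot: [-3.142, -0.0, 0.0]
ft_force: [-0.4, -0.4, -3.1]
width: 23.1
gripper_force: 69.5
```

Converted, 2 mm is 0.032.

Request:
jog_arm:
  deltas: "0 0 0.032 0 0 0 | 0 0 0 0 0 0"

```text
time_s: 12.68
tcp_pos: [537.6, -278.1, 61.4]
tcp_rot: [3.141, 0.0, 0.001]
ft_force: [0.8, 0.3, -2.4]
width: 23.1
gripper_force: 69.6
```

Request:
jog_arm:
  deltas: "0 0 0.016 0 0 0 | 0 0 0 0 0 0"

```text
time_s: 12.92
tcp_pos: [537.7, -278.1, 61.3]
tcp_rot: [3.141, 0.001, 0.001]
ft_force: [-2.8, 1.9, 5.2]
width: 22.9
gripper_force: 70.8
```

The foot is on the concrete. I'll release, go straight up, then look.

Converted, -50 mm is -0.8, -40 mm is -0.64.

Request:
jog_arm:
  deltas: "0 0 0 0 0 0 | 0 0 0 0 0 0 | 0 0 0 0 0 0 | 0 0 0 0 0 0 | 0 0 0 0 0 0 | 0 0 -0.32 0 0 0 | 0 0 -0.64 0 0 0 | 0 0 -0.8 0 0 0 | 0 0 0 0 0 0"
  jaw: 60

```text
time_s: 14.05
tcp_pos: [539.9, -278.8, 175.0]
tcp_rot: [3.139, 0.001, 0.012]
ft_force: [-0.3, -0.5, -0.8]
width: 60.1
gripper_force: 0.0
```

Request:
jog_arm:
  deltas: "-0.064 -0.32 0 0 0 0 | -0.096 -0.8 0 0 0 0 | -0.096 -0.8 0 0 0 0 | -0.096 -0.8 0 0 0 0 | -0.096 -0.8 0 0 0 0 | -0.096 -0.56 0 0 0 0 | 0 -0.24 0 0 0 0 | 0 0 0 0 0 0 | 0 0 0 0 0 0"
  jaw: 8
  force: 60

```text
time_s: 15.18
tcp_pos: [503.2, -8.5, 169.9]
tcp_rot: [3.141, -0.0, -0.001]
ft_force: [-0.5, -0.3, -0.2]
width: 8.2
gripper_force: 0.0
```

Run:
```python
from cell import r, optics, probe_bus
import cv2,numpy as np
a=optics.grab_frame("side")["image"][110:290,220:400];b=optics.grab_frame("top")["image"][110:290,250:450]
cv2.imwrite("pics/g3.png",cv2.resize(np.hstack([a,b]),None,fx=2,fy=2,interpolation=cv2.INTER_CUBIC))
```

```text
(no output)
```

View pics/g3.png

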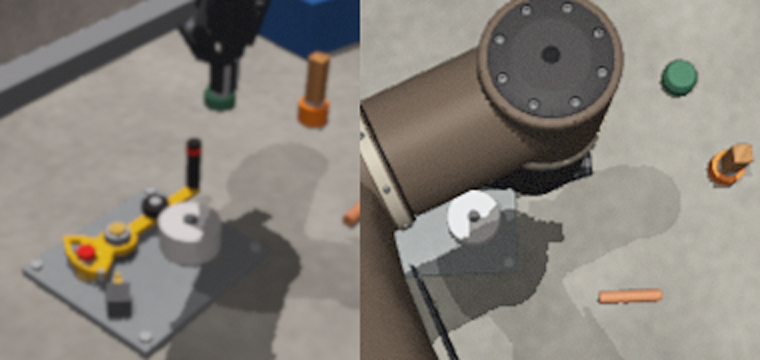

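The mallet stands upright at (315,90) in the side crop, the pin head at (86,252) is seated low, and the stud is at (194,150). Next I'll lower the fingers behind the stud on the drum side.

Converted, 35 mm is 0.56, 20 mm is 0.32.

Request:
jog_arm:
  deltas: "-0.032 0 0.32 0 0 0 | 0 0 0.56 0 0 0 | 0 0 0.56 0 0 0 | 0 0 0.32 0 0 0 | 0 0 0 0 0 0 | 0 0 0 0 0 0"

```text
time_s: 16.02
tcp_pos: [502.0, -8.4, 61.0]
tcp_rot: [-3.142, 0.001, -0.001]
ft_force: [0.3, -0.0, -0.4]
width: 7.8
gripper_force: 0.0
```

Request:
jog_arm:
  deltas: "0.08 0 0 0 0 0 | 0.08 0 0 0 0 0 | 0.08 0 0 0 0 0 | 0.048 0 0 0 0 0 | 0 0 0 0 0 0"

```text
time_s: 16.65
tcp_pos: [519.6, -8.0, 60.2]
tcp_rot: [3.142, 0.0, -0.0]
ft_force: [-0.2, -0.2, -0.4]
width: 8.1
gripper_force: 0.0
```

Converted, 10 mm is 0.16, 4 mm is 0.064, -0.08 rad / 1.5708 = -0.0509.

Request:
jog_arm:
  deltas: "0.064 0 0 0 0 0 | 0.16 0.016 0 0 0 -0.0509 | 0.16 0.016 0 0 0 -0.0509 | 0 0 0 0 0 0"

```text
time_s: 17.15
tcp_pos: [541.7, -10.4, 59.8]
tcp_rot: [3.13, 0.252, -0.007]
ft_force: [-7.6, -2.7, 6.9]
width: 8.0
gripper_force: 3.9
```

Converted, 10 mm is 0.16, 1 mm is 0.016, -0.08 rad / 1.5708 = -0.0509.

Request:
jog_arm:
  deltas: "0.16 0.016 0 0 0 -0.0509 | 0.16 0.016 0 0 0 -0.0509 | 0.16 0.016 0 0 0 -0.0509 | 0 0 0 0 0 0"

```text
time_s: 17.65
tcp_pos: [571.3, -7.5, 59.8]
tcp_rot: [3.077, 0.625, -0.009]
ft_force: [-4.8, -11.4, 6.0]
width: 8.3
gripper_force: 5.9
```

Converted, 8 mm is 0.128, 1 mm is 0.016, -0.06 rad / 1.5708 = -0.0382.

Request:
jog_arm:
  deltas: "0.128 0.016 0 0 0 -0.0382 | 0 0 0 0 0 0"

```text
time_s: 17.9
tcp_pos: [579.0, -5.6, 59.9]
tcp_rot: [3.057, 0.716, -0.009]
ft_force: [-4.5, -13.0, 4.3]
width: 8.1
gripper_force: 6.3
```

Run:
```python
from cell import r, optics, probe_bus
import cv2,numpy as np
a=optics.grab_frame("side")["image"][110:290,220:400];b=optics.grab_frame("top")["image"][110:290,250:450]
cv2.imwrite("pics/g4.png",cv2.resize(np.hstack([a,b]),None,fx=2,fy=2,interpolation=cv2.INTER_CUBIC))
```

```text
(no output)
```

View pics/g4.png

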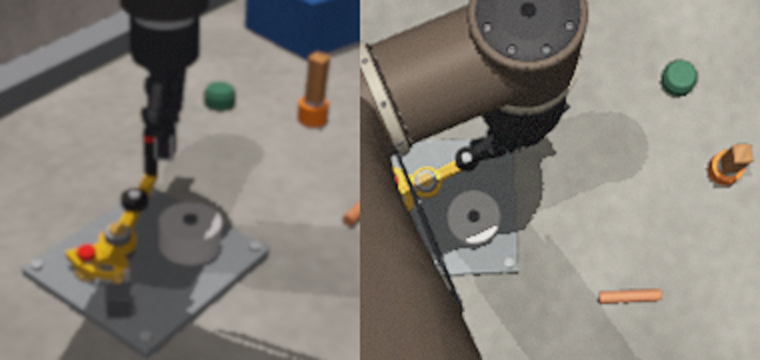

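The top crop shows the arm swung: pivot (425,181), idler (466,158), with the fingers on the stud. I'll compute the angle from those.

Run:
```python
from h import *
t=lambda x,y:sc(x,y,360,0,2,250,110)
s=lambda x,y:sc(x,y,0,0,2,220,110)
for n,a,b in(("top",t(425,180),t(466,157)),("side",s(117,236),s(134,198))):
    p=onz(n,a,46);q=onz(n,b,46);d=q-p;print(n,p.round(1),q.round(1),np.arctan2(d[0],-d[1])+.03)
```

```text
top [543.9 115.9  46. ] [569.8  61.1  46. ] 0.47040644983141033
side [534.4 128.5  46. ] [564.6  67.5  46. ] 0.48918638466745357
```

Converted, 7 mm is 0.112, 2.5 mm is 0.04, -0.06 rad / 1.5708 = -0.0382.

Request:
jog_arm:
  deltas: "0.112 0.04 0 0 0 -0.0382 | 0 0 0 0 0 0 | 0 0 0 0 0 0 | 0 0 0 0 0 0"

```text
time_s: 18.5
tcp_pos: [585.7, -3.8, 59.8]
tcp_rot: [3.035, 0.806, -0.009]
ft_force: [-5.9, -6.9, 5.2]
width: 8.1
gripper_force: 5.5
```

The arm is at about 0.52 rad, held with about 8.5 N against its spring. I'll let it settle and hand in.

Request:
jog_arm:
  deltas: "0 0 0 0 0 0 | 0 0 0 0 0 0 | 0 0 0 0 0 0 | 0 0 0 0 0 0 | 0 0 0 0 0 0 | 0 0 0 0 0 0"

```text
time_s: 19.25
tcp_pos: [585.7, -3.9, 59.8]
tcp_rot: [3.035, 0.806, -0.009]
ft_force: [-6.8, -6.9, 5.1]
width: 8.1
gripper_force: 5.5
```

```bash
python3 -c "
from cell import r, optics, probe_bus
print(r.finish_job())"
```

```text
the job is handed in; nothing more can be done
None
```

I handed the job in at 19.25 s: the pin is on its stop, the mallet stands upright where it started, and the fingers hold the tensioner at about 0.52 rad with about 8.5 N; the hand-in returned no verdict.

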